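# Clamp the blood-tube rack on the rocker

### The arm

A 7-joint arm with a two-finger parallel gripper is mounted at the origin on the work surface. World frame = base frame: x ahead of the robot, y to its left, z up, the work surface at z = 0. Lengths are in m, angles in rad, forces in N, time in s.
With the tool pointing down it reaches from about 0.35 to 0.9 m from the base axis. Payload 8.1 kg.
Tool frame: the origin (TCP) lies at the very end of the fingers, on their centre line; the grasp point (between the pads) lies 19 mm behind it (arm.tcp_to_grasp is the z of the grasp point in the tool frame, in m); z points along the fingers, y is the line along which they close (so a half turn about z gives the same grasp; the last joint's range is limited). The gripper opens to 92 mm and grips with 3 to 60 N. Pads are 19 mm wide; open, the fingers measure 130 mm over their backs; the gripper's body (75 mm by 190 mm) begins 47 mm behind the grasp point.
Start: joints at [-1.312, 0.434, 0.025, 1.573, -0.012, 1.134, -0.075], TCP at [0.221, 0.585, 0.227] pointing down, gripper open.
Joint ranges: [-2.62, 2.62], [-0.44, 2.09], [-1.27, 1.32], [0.08, 2.57], [-1.32, 4.46], [0.12, 2], [-2.74, 2.74]. Speed limits (rad/s): [2.22, 2.22, 3.01, 3.01, 3.14, 3.14, 3.14].

### API

Orientations are given as a rotation vector (axis times angle).
In Python, from cell import readout, vision, sign_off, arm gives the robot as it stands. The module is installed in compiled form; this text tells all that it offers.
- The arm moves only by the shell command python3 -m creep 'ROWS' [FORCE]. ROWS is JSON, a list of rows, each a list of 5 numbers: the shift along the tool's x, y, z in units of 4 cm (1.0 is 4 cm), then the turn about the tool's z in units of 4 degrees (1.0 is 4 degrees), then the opening, from 0 (shut) to 1 (fully open). A call has 1 to 12 rows; each row shifts and turns the commanded pose from where the row before left it, along the tool's axes as they then stand; what a row does not reach is not made up. A row lasts 1/8 s, in which the tool goes at most 62.5 mm and 10.7 degrees, less where a joint would pass 70% of its speed; a pose out of reach is approached as far as the arm can. A call with a number of a shift or a turn outside -1 to 1 is refused whole. A call with a gripper value outside its range is refused whole. The fingers move at their own pace and stop on an object; FORCE is the grip in N (left out, the last holds). Time passes only in rows, so rows that do not move let the fingers close. It gives the time, the measured TCP pose, the force, the opening and the grip force at its end, in the units of the state.
- readout.observe(): the state, without advancing time (a new reading comes with each control period).
- vision.get_image(name): name is "scene" or "side" or "wrist"; returns a dict with "pixels" (420x560x3 uint8, blue, green, red), "z_map" (420x560 float32, m along the optical axis (not along the pixel's ray), 0 where there is no reading), "camera_matrix" (3x3 intrinsics, pixels), "position" and "rotation" of the camera in the world. Camera axes: x right, y up, looking along -z (the intrinsics and any distortion apply to the point x, -y, -z); pixel columns grow to the right and rows downward; lengths in m; the calibration is good to about 2 mm. The wrist camera is an equidistant fisheye: a pixel r from the principal point sees the ray r / f radians off the axis. A picture is of the moment at which its call begins.
- sign_off(): hands the job in; it is judged then, once.
The state is a dict: "clock": time; "joints": joint angles; "dq": joint speeds; "joint_efforts": joint torques, N m; "position": TCP position; "ee_rot": TCP orientation; "force": force on the tool from outside, world axes, zero at the start; "ft_torque": the same for the moment, N m; "width": opening from 0.0 (shut) to 1.0 (fully open); "gripper_force": force on a finger pad.
Only numpy, scipy, OpenCV 4.12 (cv2) and the standard library are available. Lean on these libraries where they do the work, as an engineer would, in place of code of your own. Each camera call takes 0.05 s, during which the arm holds its last target. There are 200 camera calls.

### The job

Clamp the rack of red-capped blood tubes on the tube rocker: with a finger, push the blue hold-down strap round until it lies fully across the rack on its rest, and only then push the red cam lever all the way down. Nothing needs grasping: do not lift or shift the rack, leave the bottle, stamp and carton standing where they are, and finish clear of everything.

Things in the scene. Friction and masses are not known exactly. Their poses are not given: they have to be found in the camera images.
- rocker: White tube rocker, fixed to the table; housing 250 (its x) x 170 (its y) x 45 mm high. Origin: centre of its underside. Its +x runs from the strap's post to the cam lever's post, its z is up. It stands with its x within 0.4 rad of straight away from the robot. Its highest fixed point is the lever's post, 171 mm.
- strap (a joint): Angle of the hold-down strap about its upright post (rad): 0 = lying fully across the rack along the rocker's +x with its end on its rest (a hard stop), positive = swung out to the rocker's +y side; at 1.57 it would point along the rocker's +y. Starts 0.75 to 1.4 and stops at 1.7. It stays where it is left; friction about 0.06 N m plus light damping (under 1 N at the rib).
- strap_pivot (a point): Point on the strap's turning axis (vertical), 144 mm above the table, at (-85, 0) mm in the rocker's frame. The strap is a steel flat 22 mm wide and 6 mm thick, its underside 138 mm above the table, reaching 187 mm from this axis; a hub 20 mm across stands on the axis up to 188 mm.
- strap_rib (a point): Middle of the blue upright rib on the strap, 95 mm from the strap's axis, 168 mm above the table. The rib is 8 mm thick, runs lengthwise from 2 to 130 mm from the axis, and stands from 144 to 184 mm above the table; push on its side. x of this point points outward along the strap, y to the side it opens to (the side to push from).
- lever (a joint): Angle of the cam lever (rad): 0 = upright, 1.5 = all the way down (hard stop, nearly level), pointing to the rocker's -y side. Starts 0.25 to 0.7. It stays where it is left; it needs about 0.18 N m (3.5 N at the pad).
- lever_pin (a point): Pin on which the lever turns, parallel to the rocker's x, 162 mm above the table, at (95, -30) mm in the rocker's frame, on top of the latch post (24 x 14 mm, up to 171 mm).
- lever_pad (a point): Middle of the lever's red pad, 55 mm from the pin along the lever. The pad is 24 mm wide (along the rocker's x), 10 mm thick and 34 mm long, and ends 72 mm from the pin. z of this point points outward along the lever; its y side is the face to push (it faces the rocker's +y when the lever is upright and up when it is down).
- rack: Loose white rack with 20 red-capped tubes, 100 x 80 mm, 85 mm high, standing between 12 mm lips on the rocker's platform; its underside (origin, at the centre) is 45 mm above the table, the caps' tops 130 mm. It must stay there; the strap passes 8 mm above the caps.
- bottle: Loose lilac bottle, 64 mm across, 170 mm high, origin at the centre of its underside. Bystander.
- stamp: Loose office stamp with a yellow grip, 34 x 56 mm, 66 mm high, origin at the centre of its underside. Bystander.
- carton: Loose small white and red carton, 50 x 60 x 85 mm high, origin at the centre of its underside. Bystander.
Not all that is in view belongs to the job. Leave any grey or orange look-alike of the rack alone.

How it is judged:
On the way, in this order (a step that is already met when the one before it is completed fails the run):
1. the strap lies fully across the rack while the lever is still up (value of joint strap below 0.07 rad and value of joint lever below 1 rad), for 0.1 s.
2. the cam lever is pushed all the way down with the strap across the rack (value of joint strap below 0.07 rad and value of joint lever above 1.4 rad), for 0.2 s.
At the end, for the whole second after the job is handed in: Strap within 0.07 rad of its closed stop, lever beyond 1.4 rad of 1.5, rack within 12 mm of its start and upright within 0.1 rad, bottle, stamp and carton within 20 mm of their starts and upright within 0.15 rad (all of step 2 and distance of rack from where it was at the start of the episode below 0.012 m and angle between rack's own z axis and vertical below 0.1 rad and distance of each of bottle, stamp, carton from where it was at the start of the episode below 0.02 m and angle between each of bottle, stamp, carton's own z axis and vertical below 0.15 rad); the robot touches nothing.
It fails at once if the lever is pushed down before the strap is across the rack (value of joint lever above 1.2 rad and value of joint strap above 0.2 rad).
It fails at once if the rack is lifted, shifted or tipped (distance of rack from where it was at the start of the episode above 0.012 m or angle between rack's own z axis and vertical above 0.15 rad).
It fails at once if the bottle is lifted, moved or tipped (distance of bottle from where it was at the start of the episode above 0.02 m or angle between bottle's own z axis and vertical above 0.2 rad).
It fails at once if the stamp is lifted, moved or tipped (distance of stamp from where it was at the start of the episode above 0.02 m or angle between stamp's own z axis and vertical above 0.2 rad).
It fails at once if the carton is lifted, moved or tipped (distance of carton from where it was at the start of the episode above 0.02 m or angle between carton's own z axis and vertical above 0.2 rad).
It also fails if it takes over 45 s, if anything falls off the work surface, if the arm or the gripper's body presses on something with over 40 N, if the wrist force passes 120 N, or if a joint passes its speed limit or range.

## Working session

There is one attempt and no reset: what is moved stays moved. The work goes in short steps, Python scripts to look and compute and a shell command to move; the robot and the scene stay as the last step left them, time stands still between calls to the robot, and variables do not carry over. Pictures are saved under pics/ and viewed, at most 10 in all, crops included, and the job is handed in when it is done.

```bash
mkdir -p pics; cat > h.py <<'E'
import numpy as np, cv2
from cell import readout, vision, sign_off, arm
def grab(n):
    d=vision.get_image(n); np.savez(f'{n}.npz',**{k:np.asarray(v) for k,v in d.items()}); return d
def cloud(d):
    K=np.array(d['camera_matrix']);z=np.array(d['z_map']);h,w=z.shape
    u,v=np.meshgrid(np.arange(w),np.arange(h))
    P=np.stack([(u-K[0,2])/K[0,0]*z,-(v-K[1,2])/K[1,1]*z,-z],-1)
    R=np.array(d['rotation']); 
    return P@R.T+np.array(d['position'])
E
python3 - <<'E'
from h import *
for n in('scene','side'):
    d=grab(n); cv2.imwrite(f'pics/{n}0.png',d['pixels']); print(n,d['position'],np.round(d['rotation'],3).tolist(),d['camera_matrix'],d.keys())
s=readout.observe();print(s)
E
```

```text
scene [1.00477207 0.51047441 0.854257  ] [0.325, 0.891, 2.276] [[496.36095924   0.         273.41551024]
 [  0.         496.36095924 210.52419189]
 [  0.           0.           1.        ]] dict_keys(['pixels', 'z_map', 'camera_matrix', 'position', 'rotation'])
side [0.33849716 0.66700695 0.6979803 ] [0.218, -1.239, -2.511] [[412.35893732   0.         280.70265665]
 [  0.         412.35893732 210.49471827]
 [  0.           0.           1.        ]] dict_keys(['pixels', 'z_map', 'camera_matrix', 'position', 'rotation'])
{'clock': 0.1, 'joints': array([-1.31159195,  0.43512577,  0.02498278,  1.57397603, -0.0116131 ,
        1.13400441, -0.07511719]), 'dq': array([-1.30954256e-03, -1.94760081e-03,  7.20983999e-05, -2.53310558e-03,
       -1.39369347e-03,  4.08789741e-04,  1.11812796e-03]), 'joint_efforts': array([ 3.94576957e-03, -6.69126678e+01,  9.88536291e-01, -3.15147114e+01,
       -6.03623036e-02,  3.74802807e-02,  5.13521786e-05]), 'position': array([0.22111857, 0.58410319, 0.2260523 ]), 'ee_rot': array([-5.65357403e-01, -3.09016986e+00,  2.13950739e-03]), 'force': array([-0.73360357,  0.08412971, -0.18866932]), 'ft_torque': array([-0.01683696, -0.04385171,  0.04487239]), 'gripper_force': 0.0, 'width': 1.0004909943887954}
```

View pics/scene0.png

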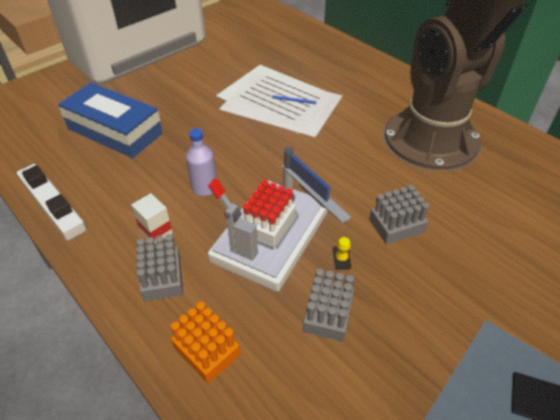

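View pics/side0.png

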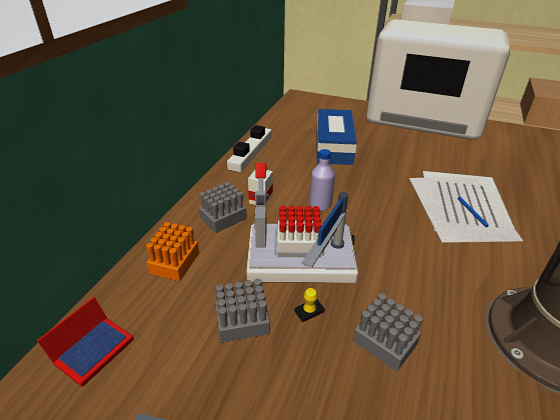

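The scene view shows the red-capped rack at (270,203) on the white rocker. The blue strap rib is at (308,175), swung out over the robot-side and +y side, and the red lever pad is at (217,187). Rack look-alikes: grey at (400,213), (158,267) and (330,302), and orange at (205,340). I choose the red-capped one on the rocker at (270,203), which is at (300,225) in the side view. The stamp is at (343,250), the bottle at (201,165) and the carton at (151,215).

```bash
sed -i 's/^    R=np.array.*/    from scipy.spatial.transform import Rotation as Ro; R=Ro.from_rotvec(np.array(d["rotation"]).ravel()).as_matrix()/' h.py
python3 - <<'E'
from h import *
D={n:dict(np.load(n+'.npz')) for n in('scene','side')}
box={'scene':dict(rib=(285,150,335,205),pad=(205,175,230,200),caps=(240,178,300,225),house=(205,145,355,290),bottle=(183,125,218,198),stamp=(330,232,358,272),carton=(130,192,173,240)),
'side':dict(rib=(310,190,350,250),pad=(250,160,270,180),caps=(275,203,325,232),house=(240,185,365,285),bottle=(306,148,338,212),stamp=(290,283,330,322),carton=(245,168,277,206))}
allh=[]
for n,d in D.items():
    P=cloud(d);B=d['pixels'];H=cv2.cvtColor(B,cv2.COLOR_BGR2HSV).astype(int);h,s,v=H[...,0],H[...,1],H[...,2]
    red=((h<6)|(h>174))&(s>170)&(v>90); blue=(h>100)&(h<125)&(s>120)
    def sel(k,m):
        a,b,c,e=box[n][k];M=np.zeros(m.shape,bool);M[b:e,a:c]=1;return P[M&m&(d['z_map']>0)]
    def st(k,p): print(n,k,len(p),np.round(np.median(p,0),4),np.round(np.percentile(p,2,axis=0),3),np.round(np.percentile(p,98,axis=0),3))
    p=sel('rib',blue&(P[...,2]>.14));st('rib',p)
    q=p[:,:2]-p[:,:2].mean(0);print(' ribdir',np.linalg.svd(q,full_matrices=0)[2][0])
    p=sel('pad',red&(P[...,2]>.15));st('pad',p)
    p=sel('caps',red);p=p[abs(p[:,2]-.13)<.006];st('caps',p);print(cv2.minAreaRect(p[:,:2].astype(np.float32)))
    p=sel('house',(P[...,2]>.035)&(P[...,2]<.05)&(s<60));st('house',p);print(cv2.minAreaRect(p[:,:2].astype(np.float32)));allh.append(p)
    p=sel('house',(P[...,2]>.16)&(P[...,2]<.2)&(s<90));st('tall',p)
    for k in('bottle','stamp','carton'): st(k,sel(k,P[...,2]>.012))
print(cv2.minAreaRect(np.vstack(allh)[:,:2].astype(np.float32)))
a=cv2.resize(D['scene']['pixels'][130:300,180:380],(800,680))[:600]
cv2.imwrite('pics/crop.png',a)
E
```

```text
scene rib 73 [0.4784 0.0158 0.1823] [ 0.471 -0.046  0.18 ] [0.485 0.064 0.185]
 ribdir [-0.10581495 -0.99438584]
scene pad 175 [ 0.659  -0.0474  0.2114] [ 0.647 -0.058  0.199] [ 0.67  -0.038  0.224]
scene caps 848 [ 0.5576 -0.024   0.128 ] [ 0.51  -0.066  0.124] [0.601 0.015 0.131]
((0.5548701882362366, -0.026544779539108276), (0.09303886443376541, 0.07207763940095901), 20.277055740356445)
scene house 2717 [0.5833 0.0197 0.0434] [ 0.433 -0.094  0.035] [0.676 0.079 0.048]
((0.5515891313552856, -0.023705437779426575), (0.3670881986618042, 0.264076828956604), 57.50849151611328)
scene tall 654 [ 0.4811 -0.0202  0.1716] [ 0.464 -0.063  0.16 ] [0.66  0.068 0.191]
scene bottle 1452 [ 0.5785 -0.2367  0.1042] [ 0.544 -0.266  0.018] [ 0.667 -0.046  0.222]
scene stamp 365 [0.4836 0.1264 0.03  ] [0.467 0.097 0.012] [0.5   0.145 0.066]
scene carton 1253 [ 0.7386 -0.1891  0.0774] [ 0.707 -0.241  0.017] [ 0.767 -0.114  0.086]
side rib 395 [0.4742 0.0228 0.1723] [ 0.466 -0.046  0.147] [0.483 0.072 0.184]
 ribdir [0.11014079 0.993916  ]
side pad 151 [ 0.6559 -0.0467  0.2106] [ 0.645 -0.057  0.197] [ 0.668 -0.037  0.224]
side caps 630 [ 0.5532 -0.023   0.1283] [ 0.507 -0.064  0.124] [0.599 0.018 0.131]
((0.554008960723877, -0.02470601350069046), (0.09084592759609222, 0.07496947050094604), 20.581850051879883)
side house 2492 [0.5495 0.0108 0.0435] [ 0.424 -0.227  0.035] [0.681 0.077 0.049]
((0.5907792448997498, -0.09112447500228882), (0.27633124589920044, 0.3177676796913147), 20.876117706298828)
side tall 227 [ 0.6369 -0.0268  0.1712] [ 0.459 -0.065  0.16 ] [0.659 0.035 0.188]
side bottle 1321 [ 0.5614 -0.2333  0.0882] [ 0.475 -0.483  0.015] [ 0.636 -0.015  0.182]
side stamp 429 [0.4759 0.129  0.0234] [0.455 0.104 0.012] [0.5   0.147 0.065]
side carton 786 [ 0.7063 -0.1808  0.084 ] [ 0.635 -0.24   0.017] [ 0.755 -0.007  0.213]
((0.5592182278633118, -0.043839722871780396), (0.2611468434333801, 0.44707778096199036), 29.780441284179688)
```

View pics/crop.png

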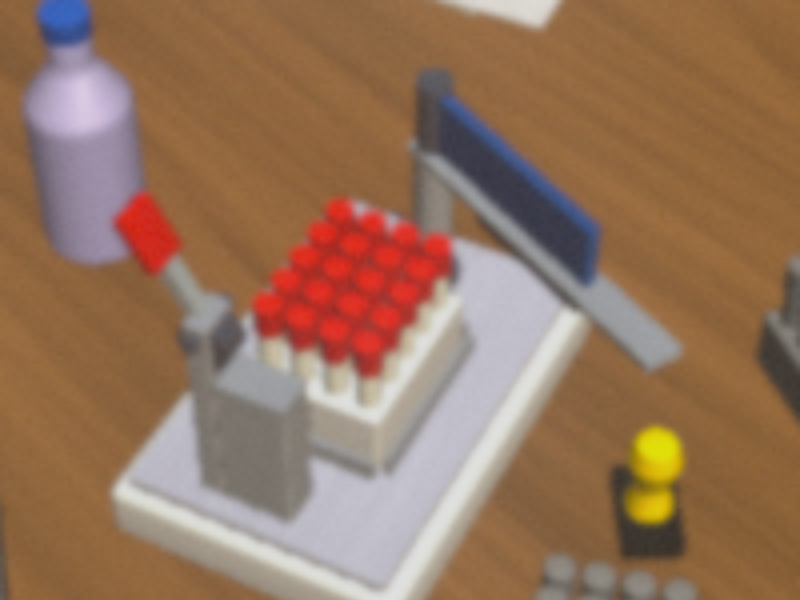

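The crop confirms it: rib and post at (430,80) to (600,280), lever pad at (150,235), its post below it, and the right rack. The rocker's yaw is about 20.4° and its centre is near (0.555,-0.025). The strap is at about 1.1 rad and the lever at about 0.5. First I'll shut the fingers and turn tool y to the rocker's y (about 110°).

```bash
cat >> h.py <<'E'
C=np.array([.5545,-.0255]);YAW=np.deg2rad(20.4)
X=np.array([np.cos(YAW),np.sin(YAW)]);Y=np.array([-X[1],X[0]]);PIV=C-.085*X
def tool():
    from scipy.spatial.transform import Rotation as Ro
    s=readout.observe();return s,np.array(s['position']),Ro.from_rotvec(s['ee_rot']).as_matrix()
def go(*pts):
    s,p,R=tool();print('at',np.round(p,4),'ty',np.round(np.rad2deg(np.arctan2(R[1,1],R[0,1])),1),'F',np.round(s['force'],1),'t',round(s['clock'],2))
    for q in pts:
        q=np.array(q);print(np.round(q,3),np.round(R.T@(q-p)/.04,2));p=q
def arc(phi,r=.1,press=0,z=.16):
    u=np.array([np.cos(phi+YAW),np.sin(phi+YAW)]);n=np.array([-u[1],u[0]])
    h=.004+.019*abs(np.cos(phi))+.0095*abs(np.sin(phi))-press
    return [*(PIV+r*u+h*n),z]
def strap():
    d=grab('side');P=cloud(d);H=cv2.cvtColor(d['pixels'],cv2.COLOR_BGR2HSV)
    m=(H[...,0]>100)&(H[...,0]<125)&(H[...,1]>120)&(P[...,2]>.146)&(P[...,2]<.19)&(np.hypot(P[...,0]-PIV[0],P[...,1]-PIV[1])<.15)
    q=P[m][:,:2];v=np.linalg.svd(q-q.mean(0),full_matrices=0)[2][0];a=np.arctan2(v[1],v[0])-YAW
    print('strap',len(q),(a+np.pi/2)%np.pi-np.pi/2,(q.mean(0)-PIV))
E
python3 -m creep '[[0,0,-0.3,-1,0],[0,0,-0.3,-1,0],[0,0,0,-1,0],[0,0,0,-1,0],[0,0,0,-1,0],[0,0,0,-1,0],[0,0,0,-1,0],[0,0,0,-1,0],[0,0,0,-1,0],[0,0,0,-1,0],[0,0,0,-0.3,0]]' 20
python3 - <<'E'
from h import *
for n in('scene','side'):
    d=dict(np.load(n+'.npz'));P=cloud(d);q=P.reshape(-1,3);q=q[(q[:,2]>.180)&(q[:,2]<.192)&(np.hypot(*(q[:,:2]-PIV).T)<.03)];B=q[:,:2]-PIV
    print(n,'hub',np.round(np.median(q,0),4),PIV,len(q))
    q=P.reshape(-1,3);q=q[(q[:,2]>.166)&(q[:,2]<.175)&(np.hypot(*(q[:,:2]-C-.095*X+.03*Y).T)<.025)];print('post',np.round(np.median(q,0),4),C+.095*X-.03*Y)
print(arc(1.1),arc(0))
a=arc(1.1,.1,-.03,.24);go([.40,.2,.24],a,[*a[:2],.16])
E
```

```text
clock: 1.48
position: [0.2212, 0.5843, 0.2503]
ee_rot: [0.559, -3.091, 0.001]
force: [-0.4, 0.5, 0.2]
width: 0.003
gripper_force: 0.0
scene hub [ 0.4708 -0.0534  0.185 ] [ 0.47483103 -0.05512862] 102
post [ 0.6498 -0.024   0.1694] [ 0.65399895 -0.02050412]
side hub [ 0.469  -0.0509  0.1847] [ 0.47483103 -0.05512862] 83
post [ 0.6468 -0.0205  0.17  ] [ 0.65399895 -0.02050412]
[np.float64(0.465334648167905), np.float64(0.046627886074529806), 0.16] [np.float64(0.5605420727539766), np.float64(0.0012860664681407369), 0.16]
at [0.2212 0.5843 0.2503] ty 110.5 F [-0.4  0.5  0.2] t 1.48
[0.4  0.2  0.24] [ -0.82 -10.56   0.26]
[0.436 0.05  0.24 ] [ 0.48 -3.82  0.  ]
[0.436 0.05  0.16 ] [-0.  0.  2.]
```

```bash
sed -i 's/C=np.array(\[.5545,-.0255\])/C=np.array([.5500,-.0242])/' h.py
python3 -m creep '[[-0.07,-0.88,0,0,0],[-0.07,-0.88,0,0,0],[-0.07,-0.88,0,0,0],[-0.07,-0.88,0,0,0],[-0.07,-0.88,0,0,0],[-0.07,-0.88,0,0,0],[-0.07,-0.88,0,0,0],[-0.07,-0.88,0,0,0],[-0.07,-0.88,0,0,0],[-0.07,-0.88,0,0,0],[-0.07,-0.88,0,0,0],[-0.07,-0.88,0,0,0]]'
python3 - <<'E'
from h import *
a=arc(1.1,.1,-.03,.24);go(a,[*a[:2],.16])
strap()
E
```

```text
clock: 2.98
position: [0.4007, 0.1994, 0.2508]
ee_rot: [-0.556, 3.092, 0.0]
force: [1.5, 0.3, -1.0]
width: 0.004
gripper_force: 0.0
at [0.4007 0.1994 0.2508] ty 110.4 F [ 1.5  0.3 -1. ] t 2.98
[0.431 0.051 0.24 ] [ 0.58 -3.73  0.27]
[0.431 0.051 0.16 ] [ 0. -0.  2.]
strap 176 1.0857983312983066 [0.00786683 0.10768314]
```

```bash
python3 -m creep '[[0.12,-0.75,0.05,0,0],[0.12,-0.75,0.05,0,0],[0.12,-0.75,0.05,0,0],[0.12,-0.75,0.05,0,0],[0.1,-0.73,0.07,0,0],[0,0,0.5,0,0],[0,0,0.5,0,0],[0,0,0.5,0,0],[0,0,0.5,0,0],[0,0,0,0,0]]'
python3 - <<'E'
from h import *
go(*[arc(p) for p in (1.1,.95,.8,.65,.5,.35,.2,.1,0)])
d=grab('side');cv2.imwrite('pics/s1.png',d['pixels'])
E
```

```text
clock: 4.28
position: [0.4298, 0.0525, 0.159]
ee_rot: [0.557, -3.089, 0.0]
force: [-0.3, -0.1, 0.1]
width: 0.002
gripper_force: 0.0
at [0.4298 0.0525 0.159 ] ty 110.4 F [-0.3 -0.1  0.1] t 4.28
[0.461 0.048 0.16 ] [-0.69 -0.38 -0.03]
[0.475 0.049 0.16 ] [-0.33 -0.1  -0.  ]
[0.489 0.047 0.16 ] [-0.32 -0.15 -0.  ]
[0.503 0.044 0.16 ] [-0.3 -0.2 -0. ]
[0.517 0.038 0.16 ] [-0.28 -0.26 -0.  ]
[0.53 0.03 0.16] [-0.24 -0.31 -0.  ]
[0.542 0.02  0.16 ] [-0.2  -0.35 -0.  ]
[0.55  0.012 0.16 ] [-0.1  -0.25 -0.  ]
[0.556 0.003 0.16 ] [-0.07 -0.27 -0.  ]
```

View pics/s1.png

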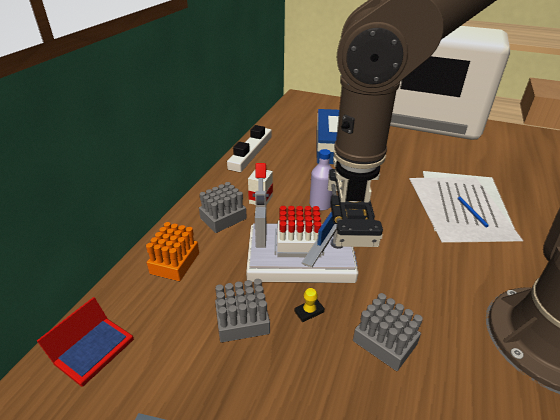

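The fingers are at about (355,235), on the robot side of the rib at (328,225), with everything clear. Next is the push along the arc.

```bash
python3 -m creep '[[-0.35,-0.19,0,0,0],[-0.34,-0.19,0,0,0],[-0.33,-0.1,0,0,0],[-0.32,-0.15,0,0,0],[-0.3,-0.2,0,0,0],[-0.28,-0.26,0,0,0],[-0.24,-0.31,0,0,0],[-0.2,-0.35,0,0,0],[0,0,0,0,0]]'
python3 - <<'E'
from h import *
go(arc(.1),arc(0))
strap()
E
```

```text
clock: 5.45
position: [0.5448, 0.0186, 0.16]
ee_rot: [-0.555, 3.091, -0.001]
force: [-0.6, 0.9, -0.5]
width: 0.003
gripper_force: 0.0
at [0.5448 0.0186 0.16  ] ty 110.3 F [-0.6  0.9 -0.5] t 5.45
[0.55  0.012 0.16 ] [-0.05 -0.2  -0.  ]
[0.556 0.003 0.16 ] [-0.07 -0.27  0.  ]
strap 265 0.22958237729871822 [0.02131189 0.01430306]
```

```bash
python3 -m creep '[[-0.05,-0.2,0,0,0],[-0.04,-0.15,0,0,0],[-0.03,-0.1,0,0,0],[0,0,0,0,0]]'
python3 -m creep '[[0,-0.06,0,0,0],[0,0,0,0,0]]'
python3 - <<'E'
from h import *
go(arc(0))
strap()
E
```

```text
clock: 6.0
position: [0.5548, 0.0045, 0.16]
ee_rot: [-0.557, 3.092, -0.0]
force: [-0.2, -0.9, 0.9]
width: 0.002
gripper_force: 0.0
clock: 6.25
position: [0.5555, 0.0026, 0.16]
ee_rot: [-0.558, 3.091, 0.0]
force: [-0.5, -0.5, -0.0]
width: 0.005
gripper_force: 0.0
at [0.5555 0.0026 0.16  ] ty 110.5 F [-0.5 -0.5 -0. ] t 6.25
[0.556 0.003 0.16 ] [-0.01 -0.01 -0.  ]
strap 301 0.06588287577449936 [0.0257834  0.01131698]
```

Not at the hard stop yet (no reaction force), so I'll push on until the force rises.

```bash
for i in 1 2 ; do python3 -m creep '[[0,-0.06,0,0,0],[0,0,0,0,0]]' | grep -E 'pos|force: \['; done; python3 -m creep '[[0,-0.06,0,0,0],[0,0,0,0,0]]'
python3 - <<'E'
from h import *
go(arc(0))
strap()
E
```

```text
position: [0.5563, 0.0002, 0.16]
force: [-0.0, 0.1, 0.6]
position: [0.5571, -0.0021, 0.1599]
force: [-0.9, -0.5, 0.1]
clock: 7.05
position: [0.5578, -0.0036, 0.1599]
ee_rot: [0.559, -3.091, -0.001]
force: [-1.4, 3.1, 0.2]
width: 0.004
gripper_force: 1.6
at [ 0.5578 -0.0036  0.1599] ty 110.5 F [-1.4  3.1  0.2] t 7.05
[0.556 0.003 0.16 ] [-0.01  0.16 -0.  ]
strap 318 0.01044525973406607 [0.02660515 0.0095873 ]
```

```bash
python3 -m creep '[[0,-0.05,0,0,0],[0,0,0,0,0]]'
python3 - <<'E'
from h import *
strap()
go(arc(0))
d=dict(np.load('side.npz'));cv2.imwrite('pics/s2.png',cv2.resize(d['pixels'][140:300,220:400],(675,600)))
P=cloud(d);H=cv2.cvtColor(d['pixels'],cv2.COLOR_BGR2HSV).astype(int);h,s=H[...,0],H[...,1]
q=P[((h<6)|(h>174))&(s>170)&(P[...,2]>.165)&(P[...,2]<.24)&(abs(P[...,0]-.655)<.05)&(abs(P[...,1]+.04)<.06)];print('pad',len(q),np.median(q,0),np.percentile(q,[2,98],axis=0))
pin=C+.095*X-.03*Y;print('pin',pin); e=np.c_[q[:,:2]-pin]@np.c_[X,Y];print('pad in rocker from pin',np.median(e,0), np.median(q[:,2])-.162)
E
```

```text
clock: 7.35
position: [0.5578, -0.0037, 0.1599]
ee_rot: [0.561, -3.09, -0.004]
force: [-3.8, 7.8, 3.8]
width: 0.002
gripper_force: 4.8
strap 321 0.010362888798981285 [0.02657098 0.00969131]
at [ 0.5578 -0.0038  0.1599] ty 110.6 F [-4.1  8.6  3.5] t 7.4
[0.556 0.003 0.16 ] [-0.01  0.16 -0.  ]
pad 152 [ 0.6559291  -0.04629587  0.21130535] [[ 0.64480591 -0.0572747   0.1975593 ]
 [ 0.66871463 -0.0372532   0.22353443]]
pin [ 0.64949895 -0.01920412]
pad in rocker from pin [-0.00262655 -0.02825605] 0.049305354991153155
```

View pics/s2.png

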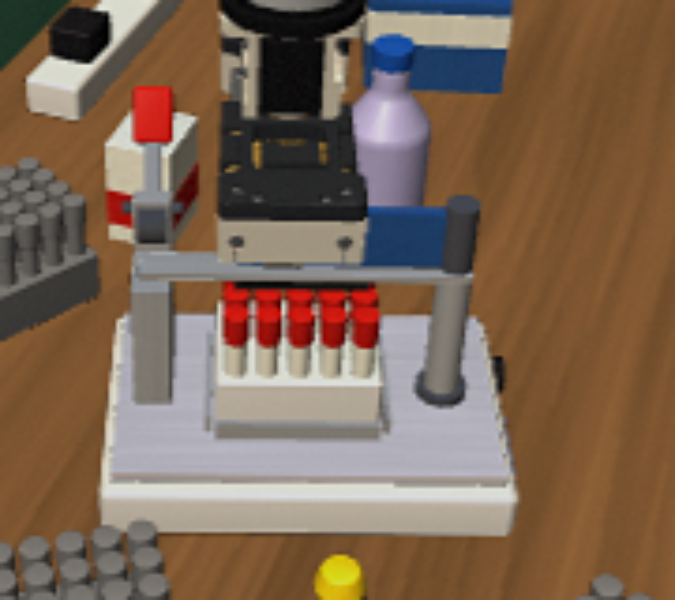

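The strap lies across the rack: the end is on its rest at (150,265), the rack is in place, and the force rose against the hard stop. Now I'll back off, rise, and go to the +y side of the lever pad.

```bash
cat >> h.py <<'E'
def lev(a,s=.062,clear=0,press=0):
    y=-.030-s*np.sin(a)+.005*np.cos(a)+.019+clear;z=.162+s*np.cos(a)+.005*np.sin(a)-press
    return [*(C+.094*X+y*Y),z]
E
python3 -m creep '[[0,0.15,0,0,0],[0,0.6,0,0,0],[0,0,-0.75,0,0],[0,0,-0.75,0,0],[0,0,-0.75,0,0],[0,0,0,0,0]]'
python3 - <<'E'
from h import *
strap()
a=lev(.55,clear=.02);go([*a[:2],.25],a,*[lev(p) for p in (.55,.7,.85,1.,1.15,1.3,1.4,1.5)])
E
```

```text
clock: 8.15
position: [0.5497, 0.0216, 0.2522]
ee_rot: [-0.556, 3.087, -0.001]
force: [0.7, 0.1, -0.4]
width: 0.006
gripper_force: 0.0
strap 836 0.0063822803915774 [0.06134817 0.02276478]
at [0.5488 0.0217 0.2507] ty 110.4 F [ 0.3  0.5 -0.8] t 8.2
[ 0.645 -0.009  0.25 ] [-1.98 -1.56  0.02]
[ 0.645 -0.009  0.217] [0.   0.   0.81]
[ 0.652 -0.028  0.217] [ 0.  -0.5  0. ]
[ 0.655 -0.036  0.213] [ 0.   -0.2   0.12]
[ 0.657 -0.042  0.207] [ 0.   -0.18  0.15]
[ 0.659 -0.048  0.2  ] [ 0.   -0.15  0.17]
[ 0.661 -0.053  0.192] [ 0.   -0.13  0.2 ]
[ 0.662 -0.056  0.183] [ 0.   -0.1   0.21]
[ 0.663 -0.058  0.177] [ 0.   -0.05  0.15]
[ 0.663 -0.059  0.171] [ 0.   -0.03  0.15]
```

```bash
python3 -m creep '[[-0.66,-0.3,0,0,0],[-0.66,-0.3,0,0,0],[-0.66,-0.3,0,0,0],[0,-0.66,0,0,0],[0,0,0.4,0,0],[0,0,0.42,0,0],[0,0,0,0,0]]'
python3 - <<'E'
from h import *
strap()
go(lev(.55))
d=dict(np.load('side.npz'));w=grab('scene');cv2.imwrite('pics/s3.png',np.hstack([cv2.resize(d['pixels'][120:290,200:370],(400,400)),cv2.resize(w['pixels'][130:280,170:320],(400,400))]))
E
```

```text
clock: 9.07
position: [0.6424, -0.0075, 0.2146]
ee_rot: [0.559, -3.087, -0.002]
force: [0.3, 0.2, 0.6]
width: 0.008
gripper_force: 0.0
strap 841 0.006641689791106575 [0.06132074 0.02284535]
at [ 0.6431 -0.0076  0.2159] ty 110.5 F [0.4 0.4 0.6] t 9.12
[ 0.652 -0.028  0.217] [-0.02 -0.56 -0.04]
```

View pics/s3.png

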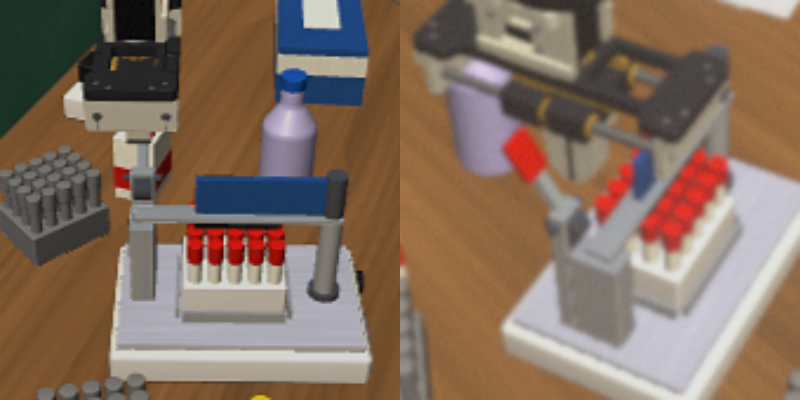

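The strap is across. The shut fingers at (580,150) in the right panel stand on the +y side of the red pad at (525,155). Next I'll push the lever along its arc.

```bash
python3 -m creep '[[-0.02,-0.3,0,0,0],[0,-0.26,-0.02,0,0],[0,-0.2,0.12,0,0],[0,-0.18,0.15,0,0],[0,-0.15,0.17,0,0],[0,-0.13,0.2,0,0],[0,0,0,0,0]]'
python3 - <<'E'
from h import *
go(*[lev(p) for p in (1.15,1.3,1.4,1.5)],lev(1.5,press=.003))
d=grab('scene');cv2.imwrite('pics/s4.png',cv2.resize(d['pixels'][130:280,170:320],(500,500)))
E
```

```text
clock: 10.05
position: [0.6616, -0.0546, 0.1913]
ee_rot: [0.557, -3.091, 0.0]
force: [-0.7, 1.1, 0.2]
width: 0.004
gripper_force: 0.0
at [ 0.6616 -0.0546  0.1913] ty 110.4 F [-0.7  1.1  0.2] t 10.05
[ 0.661 -0.053  0.192] [ 0.    0.05 -0.01]
[ 0.662 -0.056  0.183] [-0.   -0.1   0.21]
[ 0.663 -0.058  0.177] [-0.   -0.05  0.15]
[ 0.663 -0.059  0.171] [-0.   -0.03  0.15]
[ 0.663 -0.059  0.168] [-0.   -0.    0.07]
```

View pics/s4.png

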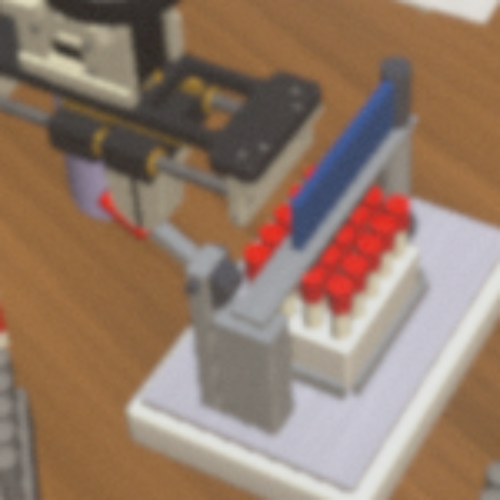

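The lever (pad at (120,215)) is swinging down under the fingers. I'll continue down.

```bash
python3 -m creep '[[0,-0.06,0.2,0,0],[0,-0.06,0.15,0,0],[0,-0.03,0.14,0,0],[0,0,0,0,0]]'
python3 -m creep '[[0,0,0.06,0,0],[0,0,0,0,0]]'
```

```text
clock: 10.6
position: [0.6638, -0.0598, 0.1722]
ee_rot: [0.558, -3.091, -0.0]
force: [-0.1, 0.4, 0.1]
width: 0.008
gripper_force: 0.1
clock: 10.85
position: [0.6638, -0.0598, 0.1703]
ee_rot: [0.558, -3.091, 0.0]
force: [-0.1, -1.5, 3.7]
width: 0.007
gripper_force: 1.4
```

```bash
python3 -m creep '[[0,0,0.06,0,0],[0,0,0,0,0]]'; python3 -m creep '[[0,0,0.06,0,0],[0,0,0,0,0],[0,0,0,0,0]]'
```

```text
clock: 11.1
position: [0.664, -0.0599, 0.1699]
ee_rot: [-0.558, 3.091, 0.0]
force: [-5.4, -0.7, 18.0]
width: 0.006
gripper_force: 9.0
clock: 11.48
position: [0.6642, -0.0599, 0.1695]
ee_rot: [-0.557, 3.089, 0.0]
force: [-12.1, 0.1, 31.9]
width: 0.004
gripper_force: 16.4
```

The force rises sharply with no more travel, so it is against the stop. I'll rise clear and check.

```bash
python3 -m creep '[[0,0,-0.2,0,0],[0,0,-0.6,0,0],[0,0,-0.8,0,0],[0,0,-0.8,0,0],[0,0,-0.8,0,0],[0.8,0,-0.3,0,0],[0.8,0,0,0,0],[0.8,0,0,0,0],[0.8,0,0,0,0],[0.8,0,0,0,0],[0,0,0,0,0],[0,0,0,0,0]]'
python3 - <<'E'
from h import *
strap()
pin=C+.095*X-.03*Y
ims=[]
for n in('side','scene'):
    d=grab(n);P=cloud(d);H=cv2.cvtColor(d['pixels'],cv2.COLOR_BGR2HSV).astype(int);h,s=H[...,0],H[...,1]
    e=(P[...,:2]-pin)@np.c_[X,Y]
    m=((h<6)|(h>174))&(s>150)&(P[...,2]>.14)&(P[...,2]<.24)&(np.hypot(e[...,0],e[...,1])<.085);q=np.c_[e[m],P[m][:,2]]
    print(n,len(q),np.median(q,0),np.percentile(q,[3,97],axis=0)); b,k=np.polyfit(q[:,1],q[:,2],1);print('slope of pts',b)
    ims.append(cv2.resize(d['pixels'],(400,300)) )
cv2.imwrite('pics/s5.png',np.hstack([cv2.resize(ims[0],(400,300)),cv2.resize(d['pixels'][130:280,170:370],(400,300))]))
s=readout.observe();print(s['position'],s['force'])
E
```

```text
clock: 12.98
position: [0.5145, -0.1148, 0.3054]
ee_rot: [-0.559, 3.091, 0.001]
force: [-0.0, 0.5, -0.0]
width: 0.003
gripper_force: 0.0
strap 838 0.008821959115181688 [0.06153449 0.02292331]
side 94 [-0.00355445 -0.05363658  0.16883147] [[-0.01429701 -0.07142189  0.1622555 ]
 [ 0.00912107 -0.03103498  0.17123421]]
slope of pts -0.11291197793237202
scene 162 [-0.00033996 -0.05681937  0.16911796] [[-0.01256751 -0.07222819  0.16430146]
 [ 0.00894771 -0.04298194  0.17162553]]
slope of pts -0.09230926995085699
[ 0.514778   -0.11492924  0.30515274] [-0.10098399  0.55099684 -0.39641827]
```

View pics/s5.png

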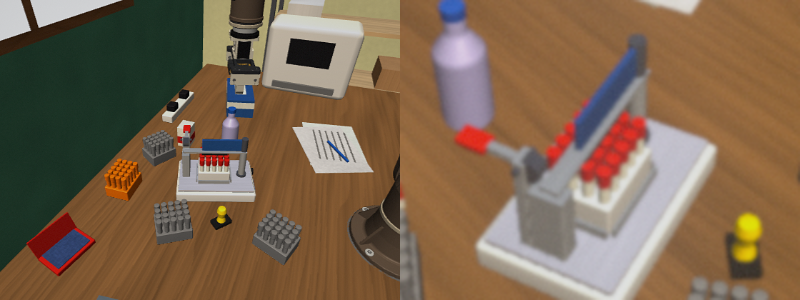

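The lever lies nearly level with its pad at (475,138), a slope of about 0.09, so roughly 1.48 rad. The strap is across, the bystanders and rack are in place, and the arm is clear.

```bash
python3 -c "
from h import *
print(sign_off())"
```

```text
the job is handed in; nothing more can be done
None
```

I pushed the strap to its closed stop across the rack, then the lever down to its stop (about 1.48 rad by camera), and handed the job in at about 13 s with the arm clear; the rack, bottle, stamp and carton look unmoved in the last pictures, and sign-off returned no verdict.

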